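Slide a copper-clad test board over the bench edge and lay it on the inspection rest

ROBOT

A 6-joint arm with a two-finger parallel gripper is mounted at the origin on a cart in front of the work surface, level with it; the furniture and walls round the work are solid. World frame = base frame: x ahead of the robot, y to its left, z up, the work surface at z = 0. Lengths are in m, angles in rad, forces in N, time in s.
With the tool pointing down it reaches from about 0.35 to 0.975 m from the base axis. Payload 4.9 kg.
Tool frame: the origin (TCP) lies on the centre line of the jaws, within the pads' length; the fingertips stand 14 mm ahead of it and the grasp point (between the pads) lies 5 mm behind it (manip.nose_length is the distance from the TCP to the fingertips, in m); z points along the fingers, y is the line along which they close (so a half turn about z gives the same grasp; the last joint's range is limited). The gripper opens to 85 mm and grips with 20 to 120 N. Pads are 22 mm wide; open, the fingers measure 114 mm over their backs; the gripper's body (76 mm by 85 mm) begins 54 mm behind the grasp point. The pads swing forward as they close: fully open they stand 13 mm farther back than shut.
Start: joints at [-1.225, 0.053, 1.613, -0, 1.476, -0.119], TCP at [0.28, -0.559, 0.245] pointing down, gripper open.
Joint ranges: [-3.01, 3.01], [-1.01, 2.22], [0.06, 2.58], [-1.02, 4.17], [0.09, 2.62], [-3.14, 3.14]. Speed limits (rad/s): [2.57, 2.57, 3.14, 3.14, 3.14, 3.14].

INTERFACE

Orientations are given as a unit quaternion [w, x, y, z].
In Python, from plant import manip, imaging gives the robot as it stands.
- The arm moves only by the tool play_rows, never from a script. Its argument "commands" is a list of rows, each a list of 6 numbers: the shift along the tool's x, y, z in mm, then the turn, a rotation vector about the tool's x, y, z in degrees. A call has 1 to 5 rows; each row shifts and turns the commanded pose from where the row before left it, along the tool's axes as they then stand; what a row does not reach is not made up. A row lasts 1/12 s, in which the tool goes at most 41.7 mm and 7.16 degrees, less where a joint would pass 70% of its speed; a pose out of reach is approached as far as the arm can. A call is refused whole if a number of a shift passes 41.7 or a number of a turn 7.16, either way. A call with a gripper value outside its range is refused whole. "hand" is the finger opening in mm, from 0 to 85.4, set as the call begins (left out, the last holds). The fingers move at their own pace and stop on an object; the grip force is fixed at half the most. Time passes only in rows, so rows that do not move let the fingers close. It gives the time, the measured TCP pose, the force, the opening and the grip force at its end, in the units of the state.
- manip.state(): the state, without advancing time (a new reading comes with each control period).
- imaging.grab_frame(name): name is "scene" or "top" or "wrist"; returns a dict with "image" (400x640x3 uint8, red, green, blue), "fx", "fy", "cx", "cy" (pixels), "R" (3x3) and "t" (3): a world point X has camera coordinates R X + t; the wrist camera has in their place "mount" (4x4, takes a point from camera to tool coordinates, whose origin is the TCP and whose axes are the flange's). Camera axes: x right, y down, z forward; pixel columns grow to the right and rows downward; lengths in m; the calibration is good to about 2 mm. A picture is of the moment at which its call begins: read the wrist's pose just before it. There is no depth.
- manip.job_done(): hands the job in; it is judged then, once.
The state is a dict: "time": time; "joint_pos": joint angles; "joint_vel": joint speeds; "joint_efforts": joint torques, N m; "tool_pos": TCP position; "tool_rot": TCP orientation; "contact_force": force on the tool from outside, world axes, zero at the start; "ft_torque": the same for the moment, N m; "gripper_width": opening from 0.0 (shut) to 1.0 (fully open); "grasp_force": force on a finger pad.
Only numpy, scipy, OpenCV 4.12 (cv2) and the standard library are available. Lean on these libraries where they do the work, as an engineer would, in place of code of your own. Each camera call takes 0.05 s, during which the arm holds its last target. There are 200 camera calls.

TASK

The thin copper-coloured board lies flat on the bench. Slide it end first out over the bench's left edge until more than a quarter of its length hangs over, pick it up by that overhanging end, and lay it flat and centred on the cork-topped inspection rest, its length along the rest's length. Leave the grey metal board where it is.

Things in the scene. Friction and masses are not known exactly. Their poses are not given: they have to be found in the camera images.
- copper_board: thin rigid copper-faced board with a narrow brass stripe, 50 (x) by 110 (y) by 4 mm thick, 60 g, loose, flat on the bench, its long y axis within 12 degrees of the left edge's outward direction. Origin: centre of its underside. Push it low on its rear (-y) end, fingertips 1 to 2 mm above the bench. Over the edge, fingers can reach down past its long sides. It tips off if half hangs over.
- grey_board: silver-grey metal-faced board of the same size and axes, with a dark stripe, loose; to be left where it is. Origin: centre of its underside.
- inspection_rest: white block with a flat cork top without a rim, fixed, 36 (x) by 80 (y) by 25 mm high. Narrower than the board, so fingers holding the board by its long sides can come down on either side of it. Origin: centre of its underside; y is its length, z up.
- bench_edge (a point): point on the top of the bench's left edge, at y = +0.145 m, z = 0, axes as the world's. The edge is straight, runs along world x and faces +y, the robot's left. The bench top is 30 mm thick; beyond the edge is open air. The two boards and the rest lie in a row along this edge, neighbours 90 to 130 mm apart centre to centre in x, in any order.

How it is judged:
On the way, in this order (a step that is already met when the one before it is completed fails the run):
1. the copper board lies on the bench end first over the left edge, at least 25 mm of it overhanging (y of copper_board in the frame of bench_edge above -0.03 m and z of copper_board in the frame of bench_edge between -0.006 and 0.004 m and angle between copper_board's own z axis and vertical below 0.12 rad and angle between the y axis of copper_board and the y axis of bench_edge, either way round below 0.4 rad), for 0.2 s.
2. the copper board is lifted off the bench in the fingers, held in the half that hung over the edge (height (world z) of copper_board above 0.015 m and contact force between the fingers and copper_board above 1 N and y of the grasp point in the frame of copper_board above 0.01 m), for 0.1 s.
At the end, for the whole second after the job is handed in: The copper board lies flat (within 4.5 degrees) and still on the rest's cork top, its centre within 18 mm of the rest's centre seen from above, its length within 12 degrees of the rest's length; the grey board is within 20 mm of where it was (horizontal distance between copper_board and inspection_rest below 0.018 m and z of copper_board in the frame of inspection_rest between 0.021 and 0.029 m and angle between copper_board's own z axis and vertical below 0.08 rad and angle between the y axis of copper_board and the y axis of inspection_rest, either way round below 0.21 rad and contact force between copper_board and inspection_rest above 0.1 N and linear speed of copper_board below 0.02 m/s and distance of grey_board from where it was at the start of the episode below 0.02 m); the robot touches nothing.
It fails at once if the grey board is moved by 20 mm or more (distance of grey_board from where it was at the start of the episode above 0.02 m).
It also fails if it takes over 56 s, if anything falls off the work surface, if the arm or the gripper's body presses on something with over 40 N, if the wrist force passes 120 N, or if a joint passes its speed limit or range.

## Working session

There is one attempt and no reset: what is moved stays moved. The work goes in short steps, Python scripts to look and compute and a tool call to move; the robot and the scene stay as the last step left them, time stands still between calls to the robot, and variables do not carry over. Pictures are saved under pics/ and viewed, at most 13 in all, crops included, and the job is handed in when it is done.

Besides the shell and the picture viewer there is one more tool, called after "Call:" as name(argument=value, ...), one argument or row to a line, values as JSON. play_rows: Moves the arm, as the interface text tells. Its arguments: {"type":"object","properties":{"commands":{"type":"array","items":{"type":"array","items":{"type":"number"}}},"hand":{"type":"number"}},"required":["commands"]}

```bash
mkdir -p pics; python3 - <<'E'
from plant import manip, imaging
import cv2
s=manip.state();print(s['time'],s['tool_pos'],s['tool_rot'],s['gripper_width'],manip.nose_length)
for n in ['scene','top']:
    f=imaging.grab_frame(n);cv2.imwrite(f'pics/{n}0.png',f['image'][:,:,::-1])
    print(n,f['fx'],f['cx'],f['cy'],f['R'],f['t'])
E
```

```text
0.0 [ 0.2799472  -0.55814192  0.24408544] [-9.99669175e-04  9.73114585e-01  2.30319327e-01 -1.13026347e-04] 0.99722639581845 0.014
scene 498.5397510402515 320.85139647700885 200.13800005048097 [[-0.85580426 -0.51728297  0.00417075]
 [-0.23576246  0.38284872 -0.89322053]
 [ 0.460451   -0.76540524 -0.44959947]] [0.48109588 0.13111775 0.64851022]
top 409.73380923315113 318.10620119905474 199.7533243234037 [[ 8.21619711e-02 -9.96618759e-01 -6.77284362e-04]
 [-9.70086817e-01 -7.98188571e-02 -2.29260805e-01]
 [ 2.28431559e-01  1.94935443e-02 -9.73364795e-01]] [0.01386313 0.56637434 0.78105884]
```

View pics/scene0.png

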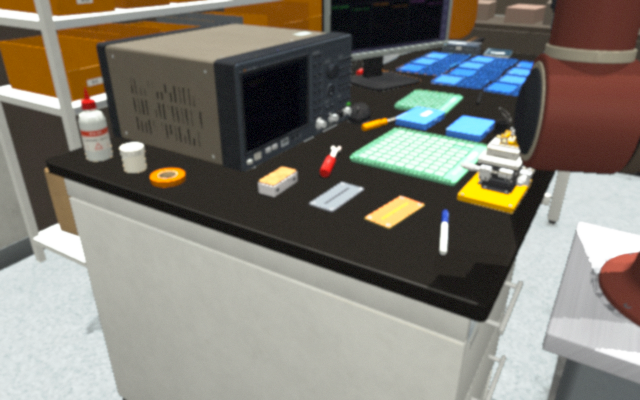

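View pics/top0.png

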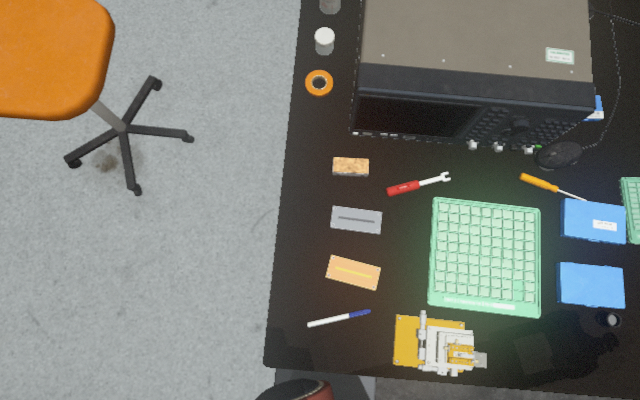

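The scene view shows copper at about (395,211), grey (337,196) and the cork rest (278,181). In the top view they're at (353,272), (356,219) and (350,167), with the bench's left edge at column ~290. A pen lies beside the copper board at (340,318).

```bash
cat > h.py <<'E'
from plant import manip, imaging
import cv2, numpy as np
from scipy.spatial.transform import Rotation as Ro
BOX={'scene':{'cop':(355,185,435,235),'grey':(300,175,370,215),'rest':(250,158,306,202)},
     'top':{'cop':(318,248,388,298),'grey':(322,198,390,240),'rest':(325,150,376,184)}}
def mask(im,box,k):
    hsv=cv2.cvtColor(im,cv2.COLOR_RGB2HSV);m=np.zeros(im.shape[:2],np.uint8)
    x0,y0,x1,y1=box
    if k=='cop': t=(hsv[...,1]>70)&(hsv[...,2]>110)&(hsv[...,0]<32)
    elif k=='rest': t=(hsv[...,1]>75)&(hsv[...,2]>110)&(hsv[...,0]<30)
    else: t=hsv[...,2]>75
    m[y0:y1,x0:x1]=t[y0:y1,x0:x1]*255
    m=cv2.morphologyEx(m,cv2.MORPH_CLOSE,np.ones((5,5),np.uint8))
    c=max(cv2.findContours(m,cv2.RETR_EXTERNAL,cv2.CHAIN_APPROX_NONE)[0],key=cv2.contourArea)
    return c
def centre(c): # centroid
    M=cv2.moments(c);return np.array([M['m10'],M['m01']])/M['m00']
def ray(f,uv):
    d=np.array([(uv[0]-f['cx'])/f['fx'],(uv[1]-f['cy'])/f['fy'],1.]);R=np.array(f['R']);t=np.array(f['t'])
    return -R.T@t, R.T@d
def plane(f,uv,z):
    o,d=ray(f,uv);return o+d*(z-o[2])/d[2]
def tri(rs):
    A=[];b=[]
    for o,d in rs:
        d=d/np.linalg.norm(d);P=np.eye(3)-np.outer(d,d);A.append(P);b.append(P@o)
    A=np.vstack(A);b=np.hstack(b);x=np.linalg.lstsq(A,b,rcond=None)[0]
    return x,np.linalg.norm(A@x-b)
def rect(f,c,z): # world rectangle of contour on plane z
    w=np.array([plane(f,p[0],z)[:2] for p in c])*1000
    (cx,cy),(a,b),an=cv2.minAreaRect(w.astype(np.float32))
    if a<b: a,b,an=b,a,an+90
    an=(an+90)%180-90   # direction of the long side from x
    an = an if an>0 else an+180
    return np.round([cx,cy,a,b,an-90],1)
E
python3 - <<'E'
from h import *
F={n:imaging.grab_frame(n) for n in('scene','top')}
for k,z in(('cop',.004),('grey',.004),('rest',.025)):
    C={n:mask(F[n]['image'],BOX[n][k],k) for n in F}
    x,e=tri([ray(F[n],centre(C[n])) for n in F])
    print(k,'tri',np.round(x*1000,1),round(e*1000,1),*[ (n,rect(F[n],C[n],z)) for n in F])
for uv in((291,200),(282,260)): print('edge',plane(F['top'],uv,0))
for uv in((309,326),(370,311)): print('pen',plane(F['top'],uv,.008))
v=[]
for n in F:
    im=F[n]['image'][:,:,::-1].copy()
    for k in BOX[n]: cv2.drawContours(im,[mask(F[n]['image'],BOX[n][k],k)],-1,(255,0,255),1)
    a=im[150:250,240:460] if n=='scene' else im[140:330,270:490]
    v.append(cv2.resize(a,None,fx=3,fy=3 if n=='scene' else 1.5,interpolation=cv2.INTER_NEAREST)[:, :660])
cv2.imwrite('pics/seg.png',np.vstack(v))
E
```

```text
cop tri [427.2 -25.    1.4] 2.2 ('scene', array([427. , -23.7, 120.4,  57. ,  -9.8])) ('top', array([425.9, -25.1, 112.1,  51.8, -10.2]))
grey tri [542.1 -24.4   1.2] 2.3 ('scene', array([541.5, -22.8, 122.2,  58.7,  -3. ])) ('top', array([536.8, -24.2, 112.4,  59.8,  -3.1]))
rest tri [660.3  -3.8  23.7] 1.7 ('scene', array([660.2,  -3.4,  87.2,  40.4,   1.7])) ('top', array([658.7,  -3.6,  77.8,  34.6,   3.1]))
edge [0.57324424 0.12186555 0.        ]
edge [0.43930703 0.12828245 0.        ]
pen [0.30878838 0.05820377 0.008     ]
pen [ 0.34896504 -0.0655633   0.008     ]
```

View pics/seg.png

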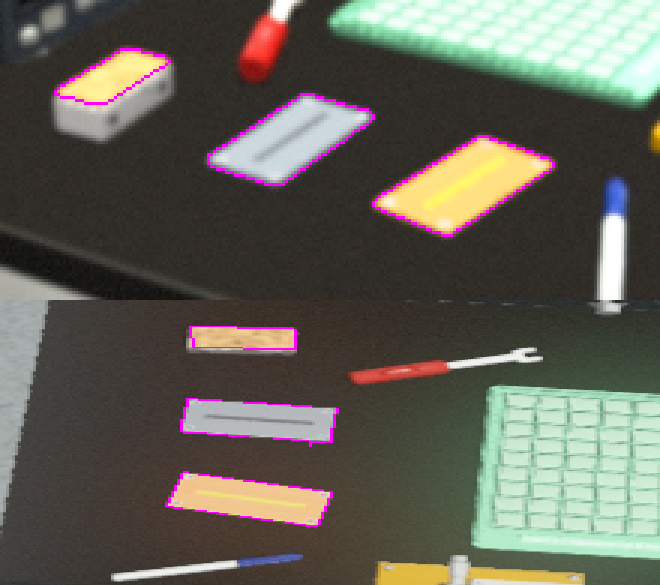

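Heights agree (boards ~1–4 mm, rest ~24 mm), as do the sizes. Copper is at (427,-25) with yaw -10°, rest at (660,-4) with yaw +2.5°. I'll turn the tool -53.4° about its z, then move behind the copper board.

Call:
play_rows(
  commands=[
    [0,0,0,0,0,-7],
    [0,0,0,0,0,-7],
    [0,0,0,0,0,-7],
    [0,0,0,0,0,-7],
    [0,0,0,0,0,-7],
  ],
  hand=28,
)

```text
time: 0.62
tool_pos: [0.2801, -0.5585, 0.2449]
tool_rot: [-0.0, 0.857, 0.515, 0.0]
contact_force: [-1.2, 1.1, 0.5]
gripper_width: 0.334
grasp_force: 0.0
```

Call:
play_rows(
  commands=[
    [0,0,0,0,0,-7],
    [0,0,0,0,0,-7],
    [0,0,0,0,0,-4.4],
    [36,4,0,0,0,0],
    [36,4,0,0,0,0],
  ],
)

```text
time: 1.03
tool_pos: [0.3, -0.4891, 0.2445]
tool_rot: [-0.001, 0.767, 0.642, 0.0]
contact_force: [1.2, -1.1, 1.2]
gripper_width: 0.326
grasp_force: 0.0
```

Call:
play_rows(
  commands=[
    [36,4,0,0,0,0],
    [36,4,0,0,0,0],
    [36,4,0,0,0,0],
    [36,4,0,0,0,0],
    [36,4,0,0,0,0],
  ],
)

```text
time: 1.45
tool_pos: [0.3514, -0.3136, 0.2451]
tool_rot: [-0.0, 0.766, 0.643, 0.0]
contact_force: [0.7, -0.3, 1.0]
gripper_width: 0.331
grasp_force: 0.0
```

Call:
play_rows(
  commands=[
    [36,4,0,0,0,0],
    [36,4,0,0,0,0],
    [36,4,0,0,0,0],
    [36,4,0,0,0,0],
    [30,4,0,0,0,0],
  ],
)

```text
time: 1.87
tool_pos: [0.4012, -0.1452, 0.2452]
tool_rot: [0.0, 0.766, 0.643, 0.0]
contact_force: [0.5, -0.3, -0.9]
gripper_width: 0.33
grasp_force: 0.0
```

```bash
cat >> h.py <<'E'
def go(x,y,z,yaw):
    "remaining shift in tool axes (after the turn) and turn; yaw = deg of tool x from world y"
    s=manip.state();R=Ro.from_quat(np.roll(s['tool_rot'],-1));p=np.array(s['tool_pos'])*1000
    a=np.radians(90+yaw);T=Ro.from_matrix(np.array([[np.cos(a),np.sin(a),0],[np.sin(a),-np.cos(a),0],[0,0,-1]]).T.T)
    print('t',round(s['time'],2),'p',np.round(p,1),'turn',np.round((R.inv()*T).as_rotvec(degrees=True),1),'shift',np.round(T.inv().apply(np.array([x,y,z])-p),1),'w',round(s['gripper_width'],3),'F',np.round(s['contact_force'],1),'grip',s['grasp_force'])
E
python3 -c "
from h import *
go(412,-109,100,-10);print(manip.state()['joint_pos'])"
```

```text
t 1.87 p [ 401.2 -145.2  245.2] turn [ 0.  -0.   0.1] shift [ 37.5   4.3 145.2] w 0.33 F [ 0.5 -0.3 -0.9] grip 0.0
[-5.22314227e-01 -4.54931034e-01  2.04969610e+00  4.25110052e-04
  1.54649073e+00 -3.48899942e-01]
```

Call:
play_rows(
  commands=[
    [8,1,35,0,0,0],
    [8,1,35,0,0,0],
    [8,1,35,0,0,0],
    [8,1,35,0,0,0],
    [0,0,35,0,0,0],
  ],
)

```text
time: 2.28
tool_pos: [0.4107, -0.1154, 0.0689]
tool_rot: [0.0, 0.765, 0.644, 0.0]
contact_force: [1.1, 0.4, 0.3]
gripper_width: 0.328
grasp_force: 0.0
```

Call:
play_rows(
  commands=[
    [0,0,35,0,0,0],
    [0,0,10,0,0,0],
    [0,0,3,0,0,0],
    [0,0,2,0,0,0],
    [0,0,0,0,0,0],
  ],
)

```text
time: 2.7
tool_pos: [0.4121, -0.1174, 0.0221]
tool_rot: [0.001, 0.766, 0.643, 0.001]
contact_force: [0.0, -0.7, -1.0]
gripper_width: 0.325
grasp_force: 0.0
```

```bash
python3 - <<'E'
from h import *
go(412,-109,15,-10)
f=imaging.grab_frame('top');print(rect(f,mask(f['image'],BOX['top']['cop'],'cop'),.004))
a=f['image'][220:340,310:450,::-1];b=imaging.grab_frame('wrist')['image'][:,:,::-1]
a=cv2.resize(a,(467,400),interpolation=cv2.INTER_CUBIC)
cv2.imwrite('pics/pre.png',cv2.resize(np.hstack([a,b]),(800,290)))
E
```

```text
t 2.7 p [ 412.1 -117.4   22.1] turn [0.2 0.  0. ] shift [ 8.2 -1.5  7.1] w 0.325 F [ 0.  -0.7 -1. ] grip 0.0
[426.  -24.8 111.5  51.4 -10.3]
```

View pics/pre.png

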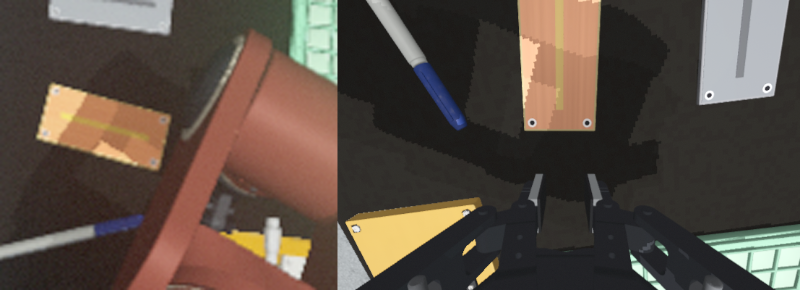

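The wrist view shows both fingers behind the copper board's rear end (row ~130). The board's centre is slightly left of the fingers' (561 against 567). I'll shift 3 mm left and feel for the bench.

Call:
play_rows(
  commands=[
    [0,-3,3,0,0,0],
    [0,0,2,0,0,0],
    [0,0,0,0,0,0],
    [0,0,0,0,0,0],
  ],
)

```text
time: 3.13
tool_pos: [0.4077, -0.1161, 0.0155]
tool_rot: [0.0, 0.766, 0.643, 0.0]
contact_force: [-0.6, 0.3, -0.1]
gripper_width: 0.328
grasp_force: 0.0
```

Call:
play_rows(
  commands=[
    [0,0,1.5,0,0,0],
    [0,0,0,0,0,0],
    [0,0,0,0,0,0],
  ],
)

```text
time: 3.38
tool_pos: [0.4077, -0.1161, 0.0138]
tool_rot: [-0.0, 0.766, 0.643, -0.0]
contact_force: [-0.2, -0.2, 0.1]
gripper_width: 0.328
grasp_force: 0.0
```

Call:
play_rows(
  commands=[
    [0,0,1,0,0,0],
    [0,0,0,0,0,0],
    [0,0,0,0,0,0],
  ],
)

```text
time: 3.63
tool_pos: [0.4078, -0.1161, 0.0137]
tool_rot: [-0.0, 0.766, 0.643, -0.0]
contact_force: [-3.6, 1.2, 8.2]
gripper_width: 0.33
grasp_force: 4.2
```

Call:
play_rows(
  commands=[
    [0,0,1,0,0,0],
    [0,0,0,0,0,0],
    [0,0,0,0,0,0],
  ],
)

```text
time: 3.88
tool_pos: [0.4079, -0.1161, 0.0136]
tool_rot: [-0.001, 0.766, 0.643, -0.001]
contact_force: [-8.0, 3.2, 17.3]
gripper_width: 0.327
grasp_force: 8.5
```

Bench contact is at TCP z ≈ 13.7 mm. I'll lift ~3.3 mm, which leaves the tips about 1.5 mm up, and start the push along tool x.

Call:
play_rows(
  commands=[
    [0,1,-3.3,0,0,0],
    [0,0,0,0,0,0],
    [10,0,0,0,0,0],
    [8,0,0,0,0,0],
    [6,0,0,0,0,0],
  ],
)

```text
time: 4.3
tool_pos: [0.4125, -0.0914, 0.0146]
tool_rot: [-0.001, 0.766, 0.643, -0.0]
contact_force: [0.2, -0.2, -0.0]
gripper_width: 0.325
grasp_force: 0.0
```

Call:
play_rows(
  commands=[
    [6,0,0,0,0,0],
    [6,0,0,0,0,0],
    [6,0,0,0,0,0],
    [6,0,0,0,0,0],
    [6,0,0,0,0,0],
  ],
)

```text
time: 4.72
tool_pos: [0.4181, -0.0624, 0.0151]
tool_rot: [0.0, 0.766, 0.643, -0.0]
contact_force: [-0.2, -0.1, 0.6]
gripper_width: 0.326
grasp_force: 0.1
```

```bash
python3 - <<'E'
from h import *
go(430,50,15,-10)
f=imaging.grab_frame('top');print(rect(f,mask(f['image'],(280,240,388,298),'cop'),.004))
f=imaging.grab_frame('scene');print(rect(f,mask(f['image'],(330,185,435,280),'cop'),.004))
cv2.imwrite('pics/w2.png',imaging.grab_frame('wrist')['image'][:,:,::-1])
E
```

```text
t 4.72 p [418.1 -62.4  15.1] turn [-0.  0.  0.] shift [ 1.128e+02 -7.800e+00  1.000e-01] w 0.326 F [-0.2 -0.1  0.6] grip 0.10978518112096936
[434.  -19.9 160.5 120.4   4.7]
[431.5   5.5 116.2  55.1 -10.7]
```

View pics/w2.png

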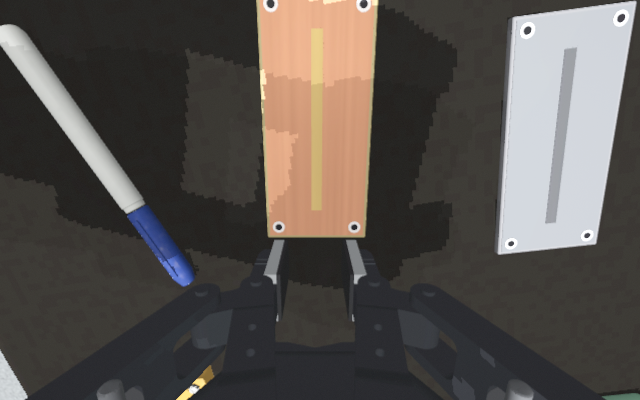

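The wrist view shows the fingers flush on the copper's rear end (row ~238), centred at column ~317. The grey board is well clear. I'll keep pushing.

Call:
play_rows(
  commands=[
    [7,0,0,0,0,0],
    [7,0,0,0,0,0],
    [7,0,0,0,0,0],
    [7,0,0,0,0,0],
    [7,0,0,0,0,0],
  ],
)

```text
time: 5.28
tool_pos: [0.4242, -0.0278, 0.0151]
tool_rot: [0.0, 0.766, 0.643, 0.0]
contact_force: [-0.7, -0.7, 0.1]
gripper_width: 0.326
grasp_force: 0.3
```

Call:
play_rows(
  commands=[
    [7,0,0,0,0,0],
    [7,0,0,0,0,0],
    [7,0,0,0,0,0],
    [7,0,0,0,0,0],
    [6,0,0,0,0,0],
  ],
)

```text
time: 5.7
tool_pos: [0.4301, 0.0057, 0.0151]
tool_rot: [-0.0, 0.766, 0.643, 0.0]
contact_force: [-0.5, -0.4, 0.5]
gripper_width: 0.329
grasp_force: 0.4
```

Call:
play_rows(
  commands=[
    [6,0,0,0,0,0],
    [6,0,0,0,0,0],
    [6,0,0,0,0,0],
    [5,0,0,0,0,0],
    [4,0,0,0,0,0],
  ],
)

```text
time: 6.12
tool_pos: [0.4347, 0.032, 0.0151]
tool_rot: [-0.0, 0.766, 0.643, -0.0]
contact_force: [0.7, -0.4, 1.5]
gripper_width: 0.327
grasp_force: 0.5
```

```bash
python3 - <<'E'
from h import *
go(437,58,15,-10)
f=imaging.grab_frame('scene');c=mask(f['image'],(310,180,435,300),'cop');print(rect(f,c,.004))
im=f['image'][:,:,::-1].copy();cv2.drawContours(im,[c],-1,(255,0,255),1)
g=imaging.grab_frame('top')
cv2.imwrite('pics/s3.png',np.hstack([cv2.resize(im[150:300,260:460],(400,300)),cv2.resize(g['image'][190:340,250:450,::-1],(400,300))]))
E
```

```text
t 6.12 p [434.7  32.   15.1] turn [-0. -0.  0.] shift [26.  -2.3  0.1] w 0.327 F [ 0.7 -0.4  1.5] grip 0.45302504673600197
[448.8  98.1 114.7  54.5  -9.1]
```

View pics/s3.png

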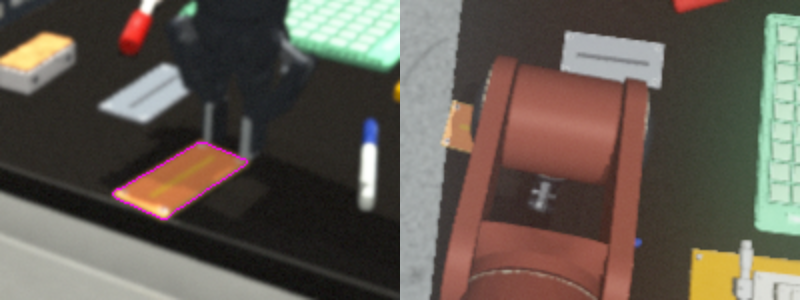

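The scene crop shows copper's front end just past the edge, and the grey board untouched. The estimated centre is y≈97, so I'll push 27 mm more.

Call:
play_rows(
  commands=[
    [6,0,0,0,0,0],
    [6,0,0,0,0,0],
    [6,0,0,0,0,0],
    [5,0,0,0,0,0],
    [4,0,0,0,0,0],
  ],
)

```text
time: 6.63
tool_pos: [0.4394, 0.0587, 0.0151]
tool_rot: [-0.0, 0.766, 0.643, 0.0]
contact_force: [0.2, -0.4, -0.2]
gripper_width: 0.329
grasp_force: 0.1
```

Call:
play_rows(
  commands=[
    [0,0,0,0,0,0],
    [0,0,0,0,0,0],
    [-8,0,0,0,0,0],
    [-20,0,0,0,0,0],
    [0,0,-30,0,0,0],
  ],
)

```text
time: 7.05
tool_pos: [0.4292, 0.0289, 0.04]
tool_rot: [-0.004, 0.766, 0.642, -0.005]
contact_force: [-0.4, 0.2, -0.5]
gripper_width: 0.327
grasp_force: 0.0
```

Call:
play_rows(
  commands=[
    [-20,0,-30,0,0,0],
    [-20,0,-30,0,0,0],
    [0,0,-10,0,0,0],
    [0,0,0,0,0,0],
  ],
  hand=85,
)

```text
time: 7.38
tool_pos: [0.4298, -0.0104, 0.1187]
tool_rot: [0.003, 0.767, 0.642, 0.002]
contact_force: [0.5, -0.5, -0.2]
gripper_width: 0.883
grasp_force: 0.0
```

```bash
python3 - <<'E'
from h import *
go(447,124,100,-10)
f=imaging.grab_frame('scene');c=mask(f['image'],(310,180,435,320),'cop');print(rect(f,c,.004))
s=manip.state();w=imaging.grab_frame('wrist')
T=np.eye(4);T[:3,:3]=Ro.from_quat(np.roll(s['tool_rot'],-1)).as_matrix();T[:3,3]=s['tool_pos']
C=np.linalg.inv(T@np.array(w['mount']));w['R']=C[:3,:3];w['t']=C[:3,3]
im=w['image'][:,:,::-1].copy()
hsv=cv2.cvtColor(w['image'],cv2.COLOR_RGB2HSV)
c2=mask(w['image'],(150,0,420,260),'cop');print(rect(w,c2,.004),tri([ray(f,centre(c)),ray(w,centre(c2))]))
for k in range(2):
    P=np.array([[.3,.145,0],[.6,.145,0]])
    q=[C@np.r_[p,1] for p in P]
    uv=[(int(w['fx']*a[0]/a[2]+w['cx']),int(w['fy']*a[1]/a[2]+w['cy'])) for a in q]
cv2.line(im,uv[0],uv[1],(0,255,0),1)
cv2.drawContours(im,[c2],-1,(255,0,255),1)
cv2.imwrite('pics/w4.png',im)
E
```

```text
t 7.38 p [429.8 -10.4 118.7] turn [ 0.4  0.  -0.1] shift [135.4  -6.4  18.7] w 0.883 F [ 0.5 -0.5 -0.2] grip 0.0
[453.5 125.5 113.5  55.7  -9.8]
[447.6 103.5  67.6  50.3 -10.1] (array([ 0.45446439,  0.11085058, -0.00766342]), np.float64(0.009444940302743739))
```

View pics/w4.png

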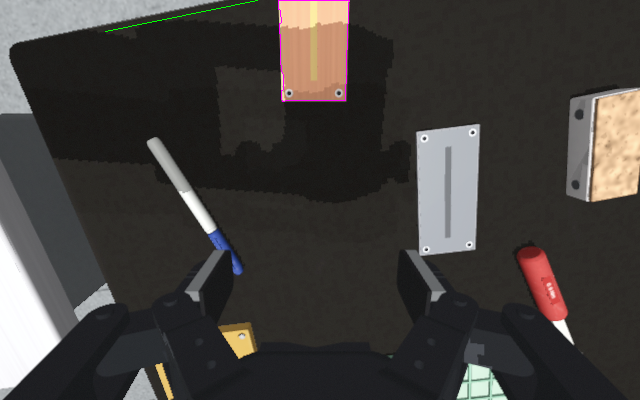

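The wrist view shows the copper's rear end at row ~100, and the projected edge line matches the bench edge. Copper's centre is ≈ (452,124.5), about 34 mm overhanging. I'll go over its outer end at +46 mm, TCP (460,170).

Call:
play_rows(
  commands=[
    [37,0,0,0,0,0],
    [37,0,0,0,0,0],
    [37,0,0,0,0,0],
    [37,0,0,0,0,0],
    [34,-1,0,0,0,0],
  ],
)

```text
time: 7.9
tool_pos: [0.4563, 0.1727, 0.1122]
tool_rot: [-0.001, 0.765, 0.643, -0.002]
contact_force: [0.8, -0.6, -0.5]
gripper_width: 0.996
grasp_force: 0.0
```

Call:
play_rows(
  commands=[
    [0,0,0,0,0,0],
    [0,0,25,0,0,0],
    [0,0,20,0,0,0],
    [0,0,10,0,0,0],
    [0,0,0,0,0,0],
  ],
)

```text
time: 8.32
tool_pos: [0.4542, 0.1699, 0.0552]
tool_rot: [-0.002, 0.766, 0.643, -0.004]
contact_force: [0.5, -0.3, -0.8]
gripper_width: 0.998
grasp_force: 0.0
```

```bash
python3 - <<'E'
from h import *
go(460,170,-5,-10)
f=imaging.grab_frame('scene');w=imaging.grab_frame('wrist')
cv2.imwrite('pics/g5.png',np.hstack([cv2.resize(f['image'][130:330,260:460,::-1],(400,400)),cv2.resize(w['image'][:,120:520,::-1],(400,400))]))
E
```

```text
t 8.32 p [454.2 169.9  55.2] turn [-0.5  0.2  0.1] shift [ 1.1  5.7 60.2] w 0.998 F [ 0.5 -0.3 -0.8] grip 0.0
```

View pics/g5.png

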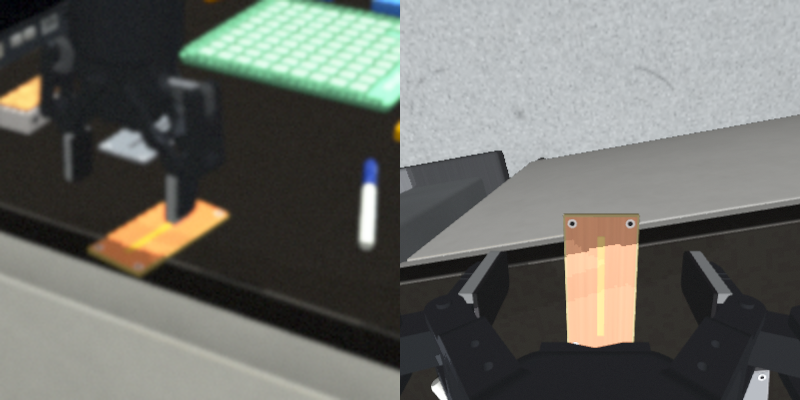

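The wrist view shows the board's axis at column ~601, midway between the fingers (505 and 692), with its front end over the edge. I'll descend past its sides.

Call:
play_rows(
  commands=[
    [1,2,20,0,0,0],
    [0,0,15,0,0,0],
    [0,0,10,0,0,0],
    [0,0,8,0,0,0],
    [0,0,6,0,0,0],
  ],
)

```text
time: 8.83
tool_pos: [0.4605, 0.1711, 0.001]
tool_rot: [0.0, 0.766, 0.643, 0.0]
contact_force: [0.7, 0.2, -0.4]
gripper_width: 0.995
grasp_force: 0.0
```

Call:
play_rows(
  commands=[
    [0,0,0,0,0,0],
    [0,0,0,0,0,0],
  ],
)

```text
time: 9.0
tool_pos: [0.4605, 0.1712, 0.0014]
tool_rot: [0.0, 0.766, 0.643, 0.0]
contact_force: [0.0, -0.4, 1.1]
gripper_width: 0.995
grasp_force: 0.0
```

Call:
play_rows(
  commands=[
    [0,0,4,0,0,0],
    [0,0,2,0,0,0],
    [0,0,0,0,0,0],
  ],
)

```text
time: 9.25
tool_pos: [0.4602, 0.1712, -0.005]
tool_rot: [-0.0, 0.766, 0.643, -0.0]
contact_force: [-0.4, 0.3, -0.3]
gripper_width: 0.999
grasp_force: 0.0
```

Call:
play_rows(
  commands=[
    [0,0,0,0,0,0],
    [0,0,0,0,0,0],
    [0,0,0,0,0,0],
    [0,0,0,0,0,0],
    [0,0,0,0,0,0],
  ],
  hand=40,
)

```text
time: 9.67
tool_pos: [0.4604, 0.1712, -0.0045]
tool_rot: [0.0, 0.766, 0.643, 0.0]
contact_force: [-1.4, -0.3, 3.3]
gripper_width: 0.562
grasp_force: 61.1
```

Gripped at ~49 mm with 61 N. Lifting.

Call:
play_rows(
  commands=[
    [0,0,-4,0,0,0],
    [0,0,-8,0,0,0],
    [0,0,-12,0,0,0],
    [0,0,-16,0,0,0],
    [0,0,-20,0,0,0],
  ],
)

```text
time: 10.08
tool_pos: [0.4595, 0.171, 0.0557]
tool_rot: [-0.0, 0.766, 0.643, -0.001]
contact_force: [1.1, -0.5, -0.7]
gripper_width: 0.563
grasp_force: 61.7
```

Call:
play_rows(
  commands=[
    [0,0,-20,0,0,0],
    [0,0,-12,0,0,0],
    [0,0,-6,0,0,0],
    [0,0,0,0,0,0],
    [0,0,0,0,0,0],
  ],
)

```text
time: 10.5
tool_pos: [0.46, 0.1711, 0.093]
tool_rot: [-0.0, 0.766, 0.643, -0.0]
contact_force: [-0.7, -0.1, -0.5]
gripper_width: 0.564
grasp_force: 61.7
```

```bash
python3 - <<'E'
from h import *
go(460,170,100,2.5)
f=imaging.grab_frame('scene');w=imaging.grab_frame('wrist')
cv2.imwrite('pics/l6.png',np.hstack([cv2.resize(f['image'][100:300,240:440,::-1],(400,400)),cv2.resize(w['image'][:,120:520,::-1],(400,400))]))
E
```

```text
t 10.5 p [460.  171.1  93. ] turn [ -0.    0.  -12.5] shift [-1.1 -0.1 -7. ] w 0.564 F [-0.7 -0.1 -0.5] grip 61.69476628303528
```

View pics/l6.png

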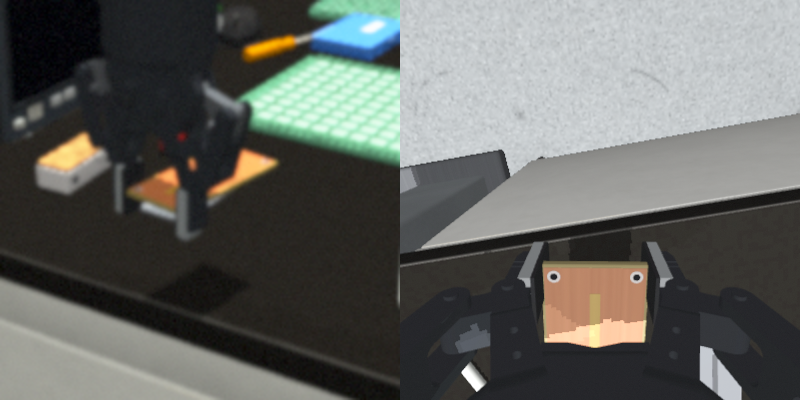

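The board is held level by its outer end, with its front edge at crop row ~265 across columns 543–648. I'll check where along the board I hold it.

```bash
python3 - <<'E'
from h import *
w=imaging.grab_frame('wrist');M=np.array(w['mount'])
for r in (262,265,268):
  for u in (543+0,648):
    d=np.array([((u-400+120)-w['cx'])/w['fx'],(r-w['cy'])/w['fy'],1.]);d=M[:3,:3]@d;o=M[:3,3]
    for zt in(-.0085,-.0045): print(r,u,zt,np.round((o+d*(zt-o[2])/d[2])*1000,1))
go(660+2,-4+46,90,2.5)
E
```

```text
262 543 -0.0085 [  8.4 -23.7  -8.5]
262 543 -0.0045 [  6.2 -24.5  -4.5]
262 648 -0.0085 [ 8.3 23.8 -8.5]
262 648 -0.0045 [ 6.1 24.6 -4.5]
265 543 -0.0085 [  6.8 -23.8  -8.5]
265 543 -0.0045 [  4.6 -24.6  -4.5]
265 648 -0.0085 [ 6.8 23.9 -8.5]
265 648 -0.0045 [ 4.6 24.7 -4.5]
268 543 -0.0085 [  5.3 -23.9  -8.5]
268 543 -0.0045 [  3.  -24.7  -4.5]
268 648 -0.0085 [ 5.3 24.  -8.5]
268 648 -0.0045 [ 3.  24.8 -4.5]
t 10.65 p [459.2 170.9  91.6] turn [ -0.1   0.  -12.5] shift [-137.7  197.     1.6] w 0.562 F [ 0.4 -0.3 -0.7] grip 61.69599652290344
```

Call:
play_rows(
  commands=[
    [0,0,0,0,0,-6.25],
    [0,0,0,0,0,-6.25],
    [-10,15,0,0,0,0],
    [-18,25,0,0,0,0],
    [-18,25,0,0,0,0],
  ],
)

```text
time: 11.07
tool_pos: [0.5267, 0.1279, 0.0916]
tool_rot: [-0.001, 0.691, 0.723, -0.001]
contact_force: [0.2, 0.4, -0.3]
gripper_width: 0.556
grasp_force: 61.7
```

```bash
python3 - <<'E'
from h import *
t=imaging.grab_frame('top');s=imaging.grab_frame('scene')
print(plane(t,(352,133),0),plane(s,(238,165),0),tri([ray(t,(352,133)),ray(s,(238,165))]))
go(658,44,90,2.5)
E
```

```text
[ 0.74383981 -0.00369417  0.        ] [ 0.79424936 -0.04666405  0.        ] (array([0.74060953, 0.00214706, 0.02662949]), np.float64(0.012220999940140313))
t 11.17 p [529.6 126.1  92.6] turn [ 0.   0.  -0.1] shift [-87.6 124.7   2.6] w 0.562 F [ 0.2  1.  -1.6] grip 61.82066559791565
```

The scope face is at x≥0.74 and y<0, so there's clearance. Continuing over the rest.

Call:
play_rows(
  commands=[
    [-18,25,0,0,0,0],
    [-18,25,0,0,0,0],
    [-18,25,0,0,0,0],
    [-16,25,0,0,0,0],
    [-10,15,0,0,0,0],
  ],
)

```text
time: 11.58
tool_pos: [0.6467, 0.052, 0.0919]
tool_rot: [-0.0, 0.692, 0.722, -0.0]
contact_force: [-0.6, -0.3, -0.1]
gripper_width: 0.559
grasp_force: 61.9
```

Call:
play_rows(
  commands=[
    [-5,8,0,0,0,0],
    [0,0,10,0,0,0],
    [0,0,15,0,0,0],
    [0,0,0,0,0,0],
    [0,0,0,0,0,0],
  ],
)

```text
time: 12.0
tool_pos: [0.6507, 0.0496, 0.0649]
tool_rot: [-0.002, 0.691, 0.723, -0.002]
contact_force: [-0.4, -0.7, 0.1]
gripper_width: 0.565
grasp_force: 61.9
```

```bash
python3 - <<'E'
from h import *
go(658,44,20.5,2.5)
f=imaging.grab_frame('scene');w=imaging.grab_frame('top')
cv2.imwrite('pics/p7.png',np.hstack([cv2.resize(f['image'][110:230,200:320,::-1],(400,400)),cv2.resize(w['image'][100:250,280:430,::-1],(400,400))]))
E
```

```text
t 12.0 p [650.7  49.6  64.9] turn [-0.3 -0.   0.1] shift [-5.9  7.  44.4] w 0.565 F [-0.4 -0.7  0.1] grip 61.87696695327759
```

View pics/p7.png

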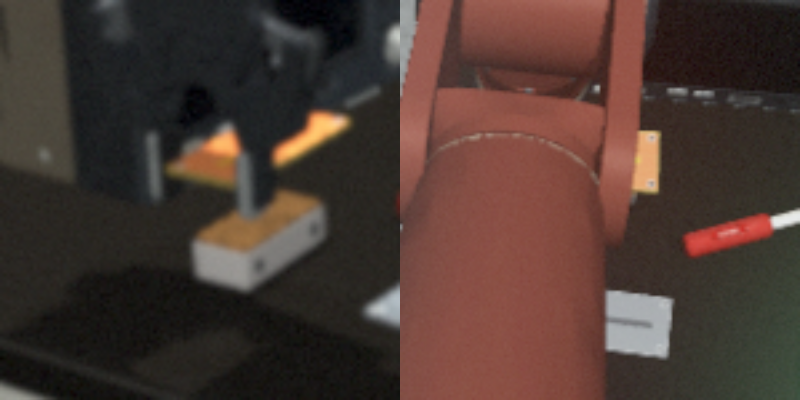

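The scene crop shows the board held level above the rest. The top crop shows its rear end at about (635–660,130–192), and the grey board in place. I'll let the arm settle before the fine correction.

Call:
play_rows(
  commands=[
    [0,0,0,0,0,0],
    [0,0,0,0,0,0],
    [0,0,0,0,0,0],
    [0,0,0,0,0,0],
    [0,0,0,0,0,0],
  ],
)

```text
time: 12.52
tool_pos: [0.654, 0.0486, 0.0685]
tool_rot: [0.0, 0.691, 0.723, 0.0]
contact_force: [-0.1, -0.3, -0.6]
gripper_width: 0.562
grasp_force: 61.9
```

```bash
python3 - <<'E'
from h import *
go(658,44,20.5,2.5)
t=imaging.grab_frame('top')
# rear corners seen in the top picture, against plane of the board's top
z=manip.state()['tool_pos'][2]+.0085
for uv in((280+658*.375,100+131*.375),(280+656*.375,100+191*.375)): print(plane(t,uv,z))
E
```

```text
t 12.52 p [654.   48.6  68.5] turn [0. 0. 0.] shift [-4.8  3.8 48. ] w 0.562 F [-0.1 -0.3 -0.6] grip 61.87699913978577
[ 0.70548528 -0.36751517  0.07686085]
[ 0.65572396 -0.36428258  0.07686085]
```

```bash
python3 - <<'E'
from h import *
t=imaging.grab_frame('top')
for r in((258,131),(256,191)): print(plane(t,(280+r[0]*.375,100+r[1]*.375),.0735))
print(manip.state()['tool_pos'])
E
```

```text
[ 0.68097203 -0.05408342  0.0735    ]
[ 0.63133257 -0.05497873  0.0735    ]
[0.65388783 0.04857565 0.06824709]
```

The board's rear matches the prediction within 1.5 mm. I'll correct by (-5,+4) and lower.

Call:
play_rows(
  commands=[
    [-3,2,0,0,0,0],
    [-2,2,0,0,0,0],
    [0,0,10,0,0,0],
    [0,0,12,0,0,0],
    [0,0,10,0,0,0],
  ],
)

```text
time: 13.03
tool_pos: [0.6574, 0.0437, 0.0342]
tool_rot: [-0.001, 0.691, 0.722, -0.0]
contact_force: [-0.7, -0.0, -1.0]
gripper_width: 0.559
grasp_force: 61.9
```

Call:
play_rows(
  commands=[
    [0,0,6,0,0,0],
    [0,0,4,0,0,0],
    [0,0,0,0,0,0],
    [0,0,0,0,0,0],
  ],
)

```text
time: 13.37
tool_pos: [0.6578, 0.0438, 0.0256]
tool_rot: [-0.0, 0.691, 0.723, -0.0]
contact_force: [0.2, 0.7, -0.1]
gripper_width: 0.561
grasp_force: 61.9
```

Call:
play_rows(
  commands=[
    [0,0,2,0,0,0],
    [0,0,2,0,0,0],
    [0,0,1,0,0,0],
    [0,0,0,0,0,0],
  ],
)

```text
time: 13.7
tool_pos: [0.658, 0.0438, 0.0211]
tool_rot: [0.0, 0.691, 0.723, 0.0]
contact_force: [-0.3, 0.4, -0.4]
gripper_width: 0.562
grasp_force: 61.9
```

Call:
play_rows(
  commands=[
    [0,0,1,0,0,0],
    [0,0,0,0,0,0],
    [0,0,0,0,0,0],
  ],
)

```text
time: 13.95
tool_pos: [0.6583, 0.0438, 0.0208]
tool_rot: [0.0, 0.691, 0.723, 0.0]
contact_force: [-2.8, -0.3, 3.1]
gripper_width: 0.56
grasp_force: 62.2
```

Contact. Releasing by opening to 66 mm.

Call:
play_rows(
  commands=[
    [0,0,0,0,0,0],
    [0,0,0,0,0,0],
    [0,0,0,0,0,0],
    [0,0,0,0,0,0],
  ],
  hand=68,
)

```text
time: 14.28
tool_pos: [0.6579, 0.0438, 0.0198]
tool_rot: [-0.0, 0.691, 0.723, -0.0]
contact_force: [0.3, 0.4, -0.7]
gripper_width: 0.795
grasp_force: 0.0
```

Call:
play_rows(
  commands=[
    [0,0,-5,0,0,0],
    [0,0,-10,0,0,0],
    [0,0,-20,0,0,0],
    [0,0,-30,0,0,0],
    [0,0,-30,0,0,0],
  ],
)

```text
time: 14.7
tool_pos: [0.6574, 0.0438, 0.116]
tool_rot: [-0.001, 0.691, 0.723, -0.001]
contact_force: [-0.1, -0.5, -0.2]
gripper_width: 0.798
grasp_force: 0.0
```

Call:
play_rows(
  commands=[
    [0,-30,-20,0,0,0],
    [0,-35,0,0,0,0],
    [0,-35,0,0,0,0],
    [0,-35,0,0,0,0],
    [0,-35,0,0,0,0],
  ],
)

```text
time: 15.12
tool_pos: [0.487, 0.0362, 0.1362]
tool_rot: [0.001, 0.691, 0.723, 0.0]
contact_force: [-0.3, 0.1, 0.0]
gripper_width: 0.8
grasp_force: 0.0
```

Call:
play_rows(
  commands=[
    [30,-20,0,0,0,0],
    [30,-20,0,0,0,0],
    [30,0,0,0,0,0],
    [0,0,0,0,0,0],
    [0,0,0,0,0,0],
  ],
)

```text
time: 15.53
tool_pos: [0.4443, 0.1254, 0.1363]
tool_rot: [0.001, 0.69, 0.724, 0.001]
contact_force: [1.2, -1.2, 1.0]
gripper_width: 0.799
grasp_force: 0.0
```

```bash
python3 - <<'E'
from h import *
go(500,44,120,2.5)
F={n:imaging.grab_frame(n) for n in('scene','top')}
B={'scene':(235,140,320,205),'top':(310,145,390,186)}
C={n:mask(F[n]['image'],B[n],'cop') for n in F}
print(tri([ray(F[n],centre(C[n])) for n in F]),[rect(F[n],C[n],.029) for n in F])
print([rect(F[n],mask(F[n]['image'],BOX[n]['grey'],'grey'),.004) for n in F])
cv2.imwrite('pics/e8.png',np.hstack([cv2.resize(F['scene']['image'][110:230,200:320,::-1],(400,400)),cv2.resize(F['top']['image'][120:270,280:430,::-1],(400,400))]))
E
```

```text
t 15.53 p [444.3 125.4 136.3] turn [0.1 0.  0.2] shift [-83.8  52.1  16.3] w 0.799 F [ 1.2 -1.2  1. ] grip 0.0
(array([ 0.6625585 , -0.00533402,  0.02649895]), np.float64(0.0022980801182313133)) [array([661.3,  -4.8, 121.8,  59.4,   2.2]), array([660.4,  -5.7, 112. ,  52.2,   2.1])]
[array([541.9, -23.2, 121.3,  57.8,  -3.3]), array([551.7, -23.7, 115.2,  74.9,  -3. ])]
```

View pics/e8.png

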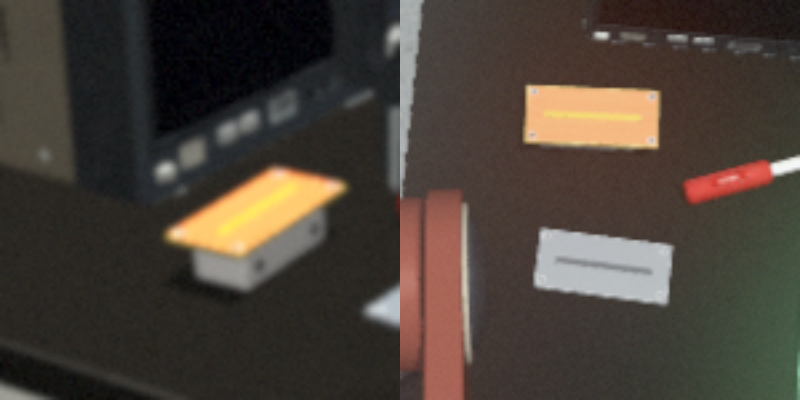

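The board lies flat on the rest, centred within about 2 mm and aligned with it. The grey board hasn't moved and the arm is clear, so I'm handing in.

```bash
python3 -c "
from plant import manip
print(manip.job_done())"
```

```text
the job is handed in; nothing more can be done
None
```

The job is handed in: the copper board lies flat on the cork rest, about 2 mm off centre and aligned with its length, and the grey board hasn't moved; the hand-in returned no verdict.

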